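# Fill the spice tray with the lidded tins, leave the open cups

### The job

Put the four closed steel spice tins (the ones with a lid and knob) into the wooden spice tray, each standing upright and fully down in the well of its own shape and size: the wide round, the narrow round, the square and the oblong one. Do not tip a tin over on the way, and leave the two open, empty cups standing where they are.

Things in the scene. Friction and masses are not known exactly. Their poses are not given: they have to be found in the camera images.
- tin_big: Wide round closed steel tin, 56 mm diameter, 60 mm high to the top of its flat lid, with a round knob 16 mm wide standing 10 mm above the lid. Smooth straight sides: the lid is flush and does not come off. 0.14 to 0.28 kg. Stands upright on the shelf. Origin: centre of its underside, z up.
- tin_small: Narrow round closed steel tin, 38 mm diameter, 60 mm high to the lid, with the same 10 mm knob on top. 0.07 to 0.14 kg. Origin: centre of its underside, z up.
- tin_square: Square closed steel tin, 48 x 48 mm, 60 mm high to the lid, with the same 10 mm knob on top. 0.13 to 0.25 kg. Origin: centre of its underside, z up, x and y square to its sides.
- tin_oblong: Oblong closed steel tin, 68 mm along its x, 32 mm along its y, 60 mm high to the lid, with the same 10 mm knob on top. 0.11 to 0.23 kg. Origin: centre of its underside, z up.
- cup_round: Look-alike that stays: open empty steel cup, round, 56 mm diameter, 60 mm high, no lid or knob, loose on the shelf. Origin: centre of its underside, z up. Among the tins and cups lies only a flat wooden scoop, up to 15 mm high; all that is taller than the tins stands beyond x = 0.72 m or |y| = 0.5 m, under 180 mm high.
- cup_square: Look-alike that stays: open empty steel cup, square, 48 x 48 mm and 60 mm high, no lid or knob, loose on the shelf. Origin: centre of its underside, z up, x and y square to its sides.
- well_big: Wooden block 98 x 98 x 18 mm with a round well 73 mm wide, centred, for the wide round tin. Origin: centre of the block's underside, 5 mm above the shelf; z up, axes square to the block. Well floor 5 mm, rim 18 mm above the origin. The four blocks lie 2 x 2, 100 mm apart, in a fixed wooden tray 212 mm square and 18 mm high; none of them moves.
- well_small: Wooden block 98 x 98 x 18 mm in the same tray, with a round well 55 mm wide, centred, for the narrow round tin. Origin, floor and rim as in well_big.
- well_square: Wooden block 98 x 98 x 18 mm in the same tray, with a square well 65 x 65 mm, centred and square to the block's x and y, for the square tin. Origin, floor and rim as in well_big.
- well_oblong: Wooden block 98 x 98 x 18 mm in the same tray, with a rectangular well, 85 mm along the block's x and 49 mm along its y, centred, for the oblong tin. Origin, floor and rim as in well_big.
There are look-alikes about, which are no part of the job. Leave any green or yellow look-alike of the tin_oblong alone.

How it is judged:
By the outcome, as a careful person would: the job done as asked, in the order asked, and still so for the second after the job is handed in, with the robot touching nothing.
It also fails if it takes over 112 s, if anything falls off the work surface, if the arm or the gripper's body presses on something with over 40 N, if the wrist force passes 120 N, or if a joint passes its speed limit or range.

### The arm

A 7-joint arm with a two-finger parallel gripper is mounted at the origin on the work surface. World frame = base frame: x ahead of the robot, y to its left, z up, the work surface at z = 0. Lengths are in m, angles in rad, forces in N, time in s.
With the tool pointing down it reaches from about 0.4 to 0.85 m from the base axis. Payload 4.5 kg.
Tool frame: the origin (TCP) lies midway between the tips of the shut fingers; the grasp point (between the pads) lies 19 mm behind it; z points along the fingers, y is the direction in which the jaws open and shut (so a half turn about z gives the same grasp; the last joint's range is limited). The gripper opens to 88 mm and grips with 3 to 60 N. Pads are 18 mm wide; open, the fingers measure 123 mm over their backs; the gripper's body (75 mm by 187 mm) begins 45 mm behind the grasp point.
Start: joints at [1.303, 0.689, -0.195, 1.565, 0.157, 0.902, -0.215], TCP at [0.186, -0.597, 0.239] pointing down, gripper open.
Joint ranges: [-3.01, 3.01], [-0.46, 2.08], [-1.47, 1.51], [0.13, 2.56], [-1, 4.14], [0.04, 2.09], [-2.66, 2.66]. Speed limits (rad/s): [2.57, 2.57, 3.14, 3.14, 3.14, 3.14, 3.14].

### API

Orientations are given as a unit quaternion [x, y, z, w].
In Python, from plant import r gives the robot as it stands. The module is installed in compiled form; this text tells all that it offers.
- The arm moves only by the tool carry_out, never from a script. Its argument "commands" is a list of rows, each a list of 6 numbers: the shift along the tool's x, y, z in m, then the turn, a rotation vector about the tool's x, y, z in degrees. In form: [[dx, dy, dz, wx, wy, wz], ...]. A call has 1 to 12 rows; each row is the pose to reach, as a shift and turn from the pose commanded when the call began, along the tool's axes at that moment; what a row does not reach only later rows make up. A row lasts 1/10 s, in which the tool goes at most 50 mm and 8.59 degrees, less where a joint would pass 70% of its speed; a pose out of reach is approached as far as the arm can. A call with a gripper value outside its range is refused whole. "fingers" is the closure in counts, from 0 (fully open) to 255 (shut), set as the call begins (left out, the last holds). The fingers move at their own pace and stop on an object; "grip_force" is the grip in N (left out, the last holds). Time passes only in rows, so rows that repeat a pose let the fingers close. It gives the time, the measured TCP pose, the force and the opening at its end, in the units of the state.
- r.get_state(): the state, without advancing time (a new reading comes with each control period).
- r.snapshot(name): name is "scene" or "top" or "wrist"; returns a dict with "img" (384x512x3 uint8, blue, green, red), "intrinsics" (3x3 intrinsics, pixels), "extrinsics" (4x4, takes a point from camera to world coordinates); the wrist camera has in their place "tool_from_camera" (4x4, takes a point from camera to tool coordinates, whose origin is the TCP and whose axes are the flange's). Camera axes: x right, y down, z forward; pixel columns grow to the right and rows downward; lengths in m; the calibration is good to about 2 mm. A picture is of the moment at which its call begins: read the wrist's pose just before it. There is no depth.
- r.finish_job(): hands the job in, once; it reports no verdict.
Trained networks look in a picture, given as the dict that the camera call returned (one of the last four; its "shot" number tells which), for a name from the list of things; names that differ only in an ending like _2 or _b are one class to them, and where a whole thing is asked for, a point or a joint stands for the part that bears it (a point fixed in the world has none). Each returns a list of dicts, best first, with "p" (0 to 1); they miss things now and then, are a little off and sometimes report something else, mostly with a low value. They report only what shows in the picture. A call takes as long as a camera call. They do not tell look-alikes from the thing itself.
- r.spot_in(picture, label): "xyz" ([x, y, z] in m, in world coordinates, good to about 4 mm: the middle of the surface that is visible of it).
- r.spot_point(picture, label): "xyz" ([x, y, z] in m, in world coordinates, good to about 4 mm: a listed point, or the origin of a listed thing).
The state is a dict: "clock": time; "q": joint angles; "qd": joint speeds; "joint_torque": joint torques, N m; "tool_pos": TCP position; "eef_rot": TCP orientation; "contact_force": force on the tool from outside, world axes, zero at the start; "moment": the same for the moment, N m; "opening": opening from 0.0 (shut) to 1.0 (fully open).
Only numpy, scipy, OpenCV 4.12 (cv2) and the standard library are available. Lean on these libraries where they do the work, as an engineer would, in place of code of your own. Each camera call takes 0.05 s, during which the arm holds its last target.

## Working session

There is one attempt and no reset: what is moved stays moved. The work goes in short steps, Python scripts to look and compute and a tool call to move; the robot and the scene stay as the last step left them, time stands still between calls to the robot, and variables do not carry over. Pictures are saved under pics/ and viewed, and the job is handed in when it is done.

Besides the shell and the picture viewer there is one more tool, called after "Call:" in YAML: its name, and indented under it one key for each argument. carry_out: Moves the arm, as the interface text tells. Its arguments: {"type":"object","properties":{"commands":{"type":"array","items":{"type":"array","items":{"type":"number"}}},"fingers":{"type":"number"},"grip_force":{"type":"number"}},"required":["commands"]}

```bash
mkdir -p pics; python3 - <<'E'
from plant import r
import cv2
s=r.get_state(); print(s)
for n in ["scene","top"]:
    p=r.snapshot(n); cv2.imwrite(f"pics/{n}0.png",cv2.resize(p["img"],(800,600),interpolation=cv2.INTER_CUBIC))
    print(n,p["shot"],p["intrinsics"],p["extrinsics"])
    for l in ["tin_big","tin_small","tin_square","tin_oblong","cup_round","cup_square","well_big","well_small","well_square","well_oblong"]:
        print(l,[(round(d["p"],2),[round(float(v),3) for v in d["xyz"]]) for d in r.spot_point(p,l)][:4])
print(r.get_state()["clock"])
E
```

```text
{'clock': 0.0, 'q': array([ 1.30281426,  0.68997255, -0.19449821,  1.56633389,  0.15729372,
        0.90248846, -0.21510232]), 'qd': array([ 1.02486909e-03,  9.62440006e-04, -1.88559474e-03, -9.63206832e-05,
        5.59156406e-04, -1.36281896e-03, -3.08571110e-04]), 'joint_torque': array([-7.01254685e-04, -5.27560902e+01, -1.26676161e+00, -1.53426522e+01,
       -5.25024394e-02,  6.58332006e-03,  1.99892852e-04]), 'tool_pos': array([ 0.18552455, -0.5961753 ,  0.23791946]), 'eef_rot': array([ 9.88632257e-01,  1.50351056e-01, -2.03158739e-04, -8.83192965e-04]), 'contact_force': array([-0.05343355,  0.46548711,  0.62005843]), 'moment': array([-0.02453211, -0.03158975,  0.05241757]), 'opening': 0.9999956454088091}
scene 1 [[365.19210785   0.         253.93268694]
 [  0.         365.19210785 185.1423272 ]
 [  0.           0.           1.        ]] [[ 0.2982308   0.82206654 -0.48504124  0.91665791]
 [ 0.9544726  -0.25346274  0.15728538 -0.13425993]
 [ 0.00635917 -0.50986592 -0.86023038  0.77717334]
 [ 0.          0.          0.          1.        ]]
tin_big [(0.89, [0.628, -0.008, 0.003])
[... 719 characters left out ...]
]
 [-0.0040023  -0.07037188 -0.9975128   1.10187135]
 [ 0.          0.          0.          1.        ]]
tin_big [(0.72, [0.633, -0.006, -0.002])]
tin_small [(0.59, [0.592, -0.314, -0.001])]
tin_square [(0.68, [0.606, -0.15, 0.001]), (0.21, [0.455, -0.015, -0.001])]
tin_oblong [(0.87, [0.35, -0.095, -0.004]), (0.86, [0.46, -0.136, -0.001]), (0.78, [0.379, -0.209, -0.0])]
cup_round [(0.58, [0.471, -0.287, 0.003])]
cup_square [(0.93, [0.454, -0.014, -0.001])]
well_big [(0.94, [0.514, 0.178, 0.003]), (0.61, [0.629, -0.005, -0.002])]
well_small [(0.57, [0.59, 0.296, 0.006])]
well_square [(0.95, [0.614, 0.202, 0.004]), (0.18, [0.589, 0.294, 0.006])]
well_oblong [(0.78, [0.499, 0.273, 0.005])]
1.1
```

View pics/scene0.png

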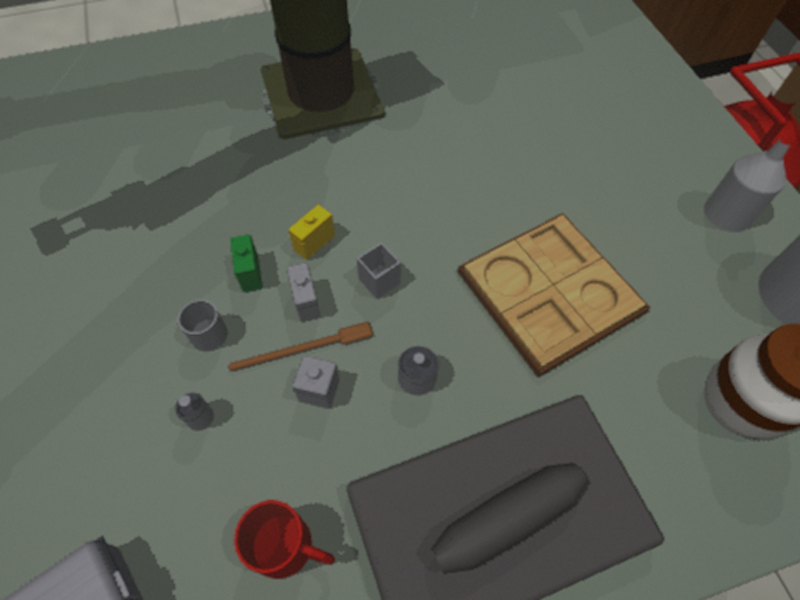

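View pics/top0.png

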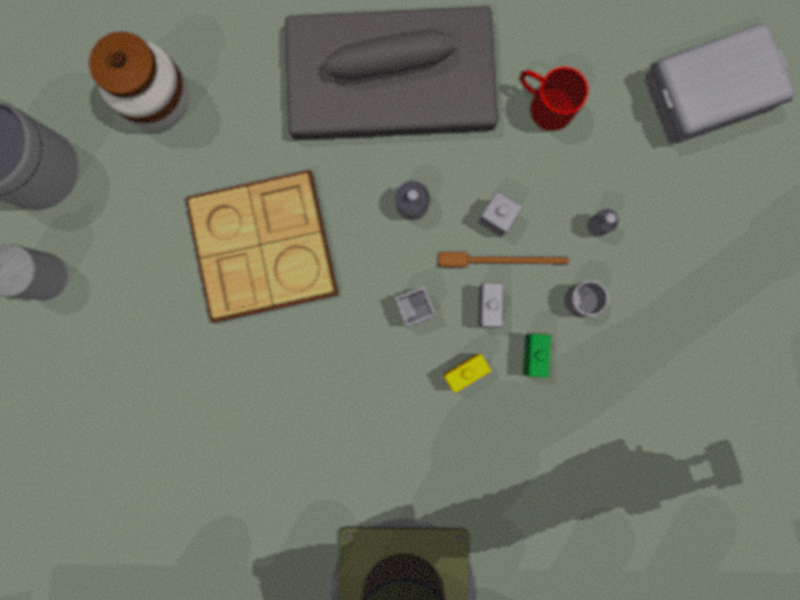

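```bash
cat > h.py <<'E'
from plant import r
import numpy as np, cv2
from scipy.spatial.transform import Rotation as R
def rel(p,yaw):
    "rows for TCP at p with tool x at angle yaw (deg), tool down"
    s=r.get_state(); R0=R.from_quat(s["eef_rot"]); 
    c=np.cos(np.radians(yaw)); n=np.sin(np.radians(yaw))
    T=R.from_matrix(np.array([[c,n,0],[n,-c,0],[0,0,-1.]]))
    d=R0.inv().apply(np.array(p)-s["tool_pos"]); w=np.degrees((R0.inv()*T).as_rotvec())
    return np.round(np.r_[d,w],4)
def st():
    s=r.get_state(); M=R.from_quat(s["eef_rot"]).as_matrix()
    print("t",round(s["clock"],2),"p",s["tool_pos"].round(4),"yaw",round(np.degrees(np.arctan2(M[1,0],M[0,0])),2),"tilt",M[:2,2].round(4),"open",round(s["opening"],3),"F",np.round(s["contact_force"],1), "q7",round(s["q"][6],2))
def warp(pic,z,x0,x1,y0,y1,s=2000):
    "top-down picture of plane z; col=(y1-y)*s,row=(x1-x)*s"
    E=np.linalg.inv(pic["extrinsics"]);P=pic["intrinsics"]@E[:3]
    A=np.array([[0,-1/s,x1],[-1/s,0,y1],[0,0,z],[0,0,1]])
    H=P@A
    return cv2.warpPerspective(pic["img"],np.linalg.inv(H),(int((y1-y0)*s),int((x1-x0)*s)),flags=cv2.INTER_CUBIC)
E
python3 - <<'E'
from h import *
p=r.snapshot("top")
a=warp(p,0.06,0.32,0.67,-0.36,0.04); cv2.imwrite("pics/lids.png",a); print(a.shape)
b=warp(p,0.023,0.42,0.70,0.08,0.40); cv2.imwrite("pics/tray.png",b); print(b.shape)
hsv=cv2.cvtColor(b,cv2.COLOR_BGR2HSV); m=((hsv[...,0]<26)&(hsv[...,1]>70)).astype(np.uint8)*255
m=cv2.morphologyEx(m,cv2.MORPH_OPEN,np.ones((5,5)));m=cv2.morphologyEx(m,cv2.MORPH_CLOSE,np.ones((15,15)))
c=max(cv2.findContours(m,0,1)[0],key=cv2.contourArea); q=cv2.minAreaRect(c); print(q, "center x,y",0.70-q[0][1]/2000,0.40-q[0][0]/2000)
E
```

```text
(700, 799, 3)
(559, 640, 3)
((327.07073974609375, 297.19671630859375), (422.9056701660156, 423.8271484375), 76.74528503417969) center x,y 0.5514016418457031 0.23646463012695315
```

View pics/lids.png

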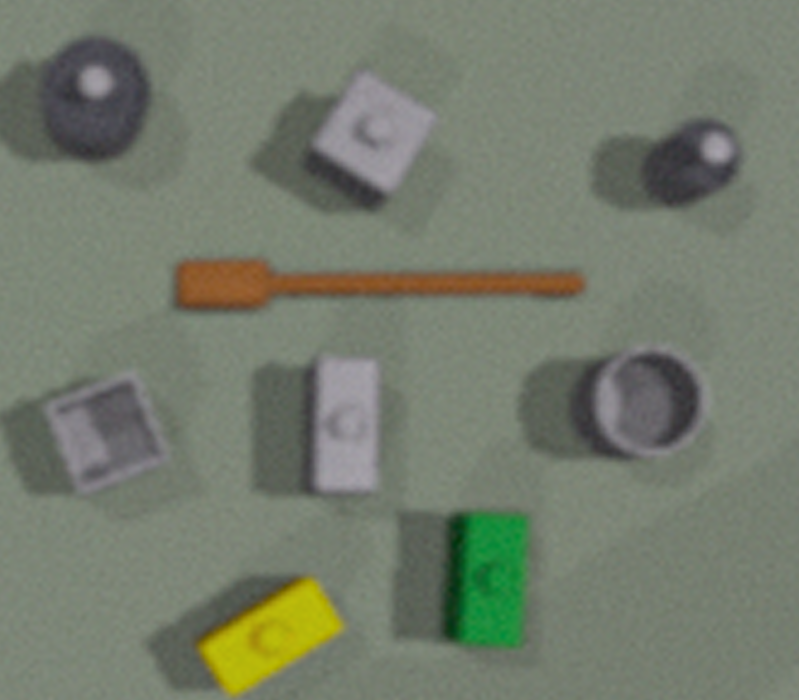

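View pics/tray.png

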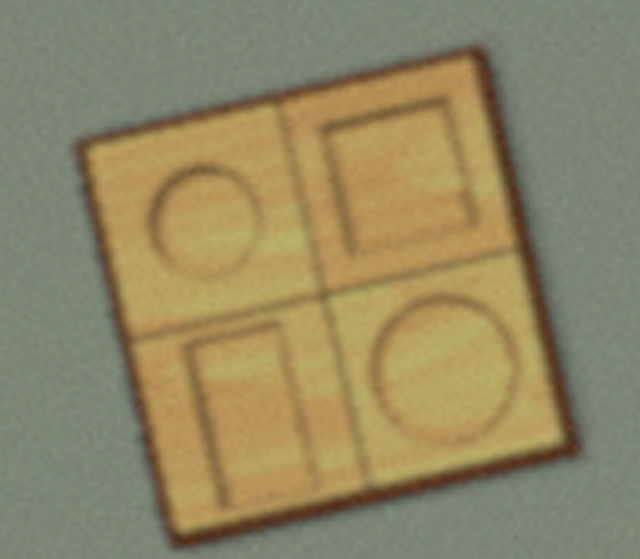

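```bash
python3 - <<'E'
from h import *
st(); print(rel([0.629,-0.008,0.17],0)); print(rel([0.629,-0.008,0.021],0))
E
```

```text
t 1.15 p [ 0.1858 -0.5968  0.2387] yaw 17.29 tilt [ 0.     -0.0001] open 1.001 F [-0.2  0.4 -0.5] q7 -0.22
[ 5.98200e-01 -4.30400e-01  6.87000e-02  4.80000e-03 -1.00000e-03
  1.72941e+01]
[ 5.98200e-01 -4.30400e-01  2.17700e-01  4.80000e-03 -1.00000e-03
  1.72941e+01]
```

Call:
carry_out:
  commands:
    - [0.02,-0.0144,0.002,0,0,0.6]
    - [0.05,-0.036,0.006,0,0,1.4]
    - [0.085,-0.061,0.01,0,0,2.5]
    - [0.12,-0.0863,0.014,0,0,3.5]
    - [0.155,-0.1115,0.018,0,0,4.5]
    - [0.19,-0.1367,0.022,0,0,5.5]
    - [0.225,-0.162,0.026,0,0,6.5]
    - [0.26,-0.187,0.03,0,0,7.5]
    - [0.295,-0.212,0.034,0,0,8.5]
    - [0.33,-0.2375,0.038,0,0,9.5]
    - [0.355,-0.2555,0.041,0,0,10.3]
    - [0.37,-0.266,0.0425,0,0,10.7]
  fingers: 0
  grip_force: 30

```text
clock: 2.35
tool_pos: [0.4621, -0.2295, 0.1961]
eef_rot: [0.998, 0.06, 0.001, -0.001]
contact_force: [-0.2, -0.7, -0.2]
opening: 1.001
```

```bash
python3 - <<'E'
from h import *
st(); print(rel([0.629,-0.008,0.17],0))
E
```

```text
t 2.35 p [ 0.4621 -0.2295  0.1961] yaw 6.83 tilt [0.0011 0.0012] open 1.001 F [-0.2 -0.7 -0.2] q7 -1.15
[ 0.192  -0.2001  0.0266 -0.0664 -0.068   6.8299]
```

Call:
carry_out:
  commands:
    - [0.014,-0.015,0.002,0,0,0.6]
    - [0.036,-0.038,0.005,0,0,1.4]
    - [0.062,-0.065,0.009,0,0,2.3]
    - [0.088,-0.092,0.012,0,0,3.2]
    - [0.114,-0.119,0.016,0,0,4.1]
    - [0.14,-0.146,0.02,0,0,5]
    - [0.163,-0.17,0.023,0,0,5.8]
    - [0.182,-0.19,0.025,0,0,6.4]
    - [0.192,-0.2,0.0266,0,0,6.8]
    - [0.192,-0.2,0.0266,0,0,6.8]

```text
clock: 3.35
tool_pos: [0.6285, -0.0098, 0.1692]
eef_rot: [1.0, -0.0, 0.0, -0.001]
contact_force: [0.1, 0.2, 0.4]
opening: 0.997
```

```bash
python3 - <<'E'
from h import *
st(); p=r.snapshot("wrist"); cv2.imwrite("pics/w1.png",p["img"])
T=R.from_quat(r.get_state()["eef_rot"])
print(p["intrinsics"],p["tool_from_camera"])
print([(d["p"],d["xyz"]) for d in r.spot_point(p,"tin_big")]); print(rel([0.629,-0.008,0.021],0))
E
```

```text
t 3.35 p [ 0.6285 -0.0098  0.1692] yaw -0.02 tilt [0.0004 0.0011] open 0.997 F [0.1 0.2 0.4] q7 -1.6
[[333.06195025   0.         255.68009018]
 [  0.         333.06195025 188.47616946]
 [  0.           0.           1.        ]] [[-6.40894886e-04 -9.56759638e-01 -2.90878986e-01  7.57472935e-02]
 [ 9.99999756e-01 -6.93562615e-04  7.79636453e-05 -2.36345354e-04]
 [-2.76335259e-04 -2.90878865e-01  9.56759849e-01 -1.45297928e-01]
 [ 0.00000000e+00  0.00000000e+00  0.00000000e+00  1.00000000e+00]]
[(0.98, [0.6276, -0.0018, -0.003]), (0.42, [0.6052, -0.1437, -0.0008])]
[ 0.0021 -0.006   0.1485  0.0861  0.0598 -0.2714]
```

View pics/w1.png

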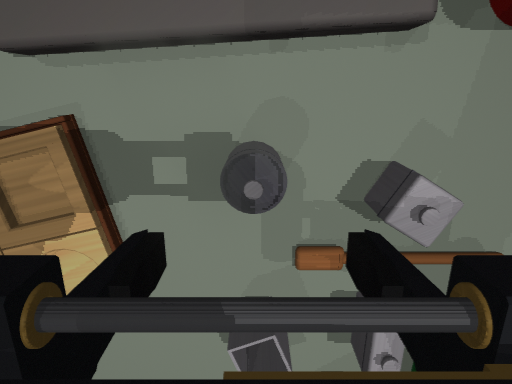

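```bash
python3 - <<'E'
from h import *
st();st();r.snapshot("top"); st();r.snapshot("top"); st()
print(rel([0.6295,-0.0075,0.021],0))
E
```

```text
t 3.45 p [ 0.627  -0.0138  0.1696] yaw -0.27 tilt [-0.001  -0.0015] open 1.001 F [-0.1 -0.3 -0.3] q7 -1.6
t 3.45 p [ 0.627  -0.0138  0.1696] yaw -0.27 tilt [-0.001  -0.0015] open 1.001 F [-0.1 -0.3 -0.3] q7 -1.6
t 3.5 p [ 0.6268 -0.0145  0.1697] yaw -0.34 tilt [-0.0011 -0.0018] open 0.999 F [ 0.1 -0.3  0.4] q7 -1.6
t 3.55 p [ 0.6268 -0.0146  0.1698] yaw -0.36 tilt [-0.0009 -0.0016] open 0.999 F [-0.4  0.1 -0.2] q7 -1.6
[ 0.0027 -0.0074  0.1488  0.094   0.0502 -0.3637]
```

Call:
carry_out:
  commands:
    - [0.0027,-0.007,0.015,0,0,-0.3]
    - [0.0027,-0.007,0.045,0,0,-0.3]
    - [0.0027,-0.007,0.08,0,0,-0.3]
    - [0.0027,-0.007,0.11,0,0,-0.3]
    - [0.0027,-0.007,0.13,0,0,-0.3]
    - [0.0027,-0.007,0.142,0,0,-0.3]
    - [0.0027,-0.007,0.149,0,0,-0.3]
    - [0.0027,-0.007,0.149,0,0,-0.3]
    - [0.0027,-0.007,0.149,0,0,-0.3]

```text
clock: 4.45
tool_pos: [0.6312, -0.0052, 0.0214]
eef_rot: [1.0, 0.001, 0.001, 0.0]
contact_force: [0.6, 0.2, 0.5]
opening: 0.995
```

```bash
python3 - <<'E'
from h import *
st(); p=r.snapshot("wrist"); cv2.imwrite("pics/w2.png",p["img"]);st()
E
```

```text
t 4.45 p [ 0.6312 -0.0052  0.0214] yaw 0.09 tilt [ 0.0015 -0.    ] open 0.995 F [0.6 0.2 0.5] q7 -1.61
t 4.5 p [ 0.6314 -0.0052  0.0217] yaw 0.09 tilt [ 0.0021 -0.    ] open 1.002 F [-0.3  0.8  0. ] q7 -1.61
```

View pics/w2.png

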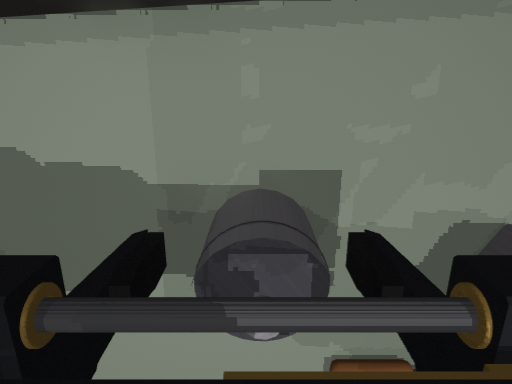

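Call:
carry_out:
  commands:
    - [0,0,0,0,0,0]
    - [0,0,0,0,0,0]
    - [0,0,0,0,0,0]
    - [0,0,0,0,0,0]
    - [0,0,0,0,0,0]
    - [0,0,0,0,0,0]
  fingers: 255
  grip_force: 35

```text
clock: 5.1
tool_pos: [0.6307, -0.0056, 0.0209]
eef_rot: [1.0, 0.001, 0.0, 0.0]
contact_force: [-1.0, -1.5, 2.7]
opening: 0.629
```

```bash
python3 - <<'E'
from h import *
st(); print(rel([0.5142,0.1773,0.14],13.25))
E
```

```text
t 5.1 p [ 0.6307 -0.0056  0.0209] yaw 0.08 tilt [ 0.0004 -0.0007] open 0.629 F [-1.  -1.5  2.7] q7 -1.61
[ -0.1162  -0.183   -0.1193   0.0414  -0.0161 -13.172 ]
```

Call:
carry_out:
  commands:
    - [0,0,-0.01,0,0,0]
    - [0,0,-0.035,0,0,0]
    - [0,0,-0.065,0,0,0]
    - [0,-0.005,-0.095,0,0,0]
    - [-0.012,-0.02,-0.113,0,0,-1.5]
    - [-0.03,-0.048,-0.119,0,0,-3.5]
    - [-0.05,-0.079,-0.119,0,0,-6]
    - [-0.07,-0.11,-0.119,0,0,-8.5]
    - [-0.09,-0.14,-0.119,0,0,-10.5]
    - [-0.105,-0.165,-0.119,0,0,-12]
    - [-0.113,-0.178,-0.119,0,0,-13]
    - [-0.116,-0.183,-0.119,0,0,-13.2]

```text
clock: 6.3
tool_pos: [0.5133, 0.1794, 0.1398]
eef_rot: [0.993, 0.117, -0.0, -0.0]
contact_force: [0.3, -0.3, -1.1]
opening: 0.628
```

Call:
carry_out:
  commands:
    - [0,0,0,0,0,0]
    - [0,0,0,0,0,0]
    - [0,0,0,0,0,0]

```text
clock: 6.6
tool_pos: [0.5152, 0.1759, 0.1396]
eef_rot: [0.993, 0.114, 0.0, 0.001]
contact_force: [-0.3, 0.3, -2.0]
opening: 0.63
```

```bash
python3 - <<'E'
from h import *
st();p=r.snapshot("scene"); cv2.imwrite("pics/s3.png",p["img"]); st();print(rel([0.515,0.1773,0.033],13.25))
E
```

```text
t 6.6 p [0.5152 0.1759 0.1396] yaw 13.12 tilt [ 0.0007 -0.0011] open 0.63 F [-0.3  0.3 -2. ] q7 -1.75
t 6.65 p [0.515  0.1761 0.1396] yaw 13.14 tilt [ 0.0006 -0.0009] open 0.629 F [-0.9 -0.  -1. ] q7 -1.75
[ 0.0002 -0.0012  0.1066  0.0564 -0.022  -0.1108]
```

View pics/s3.png

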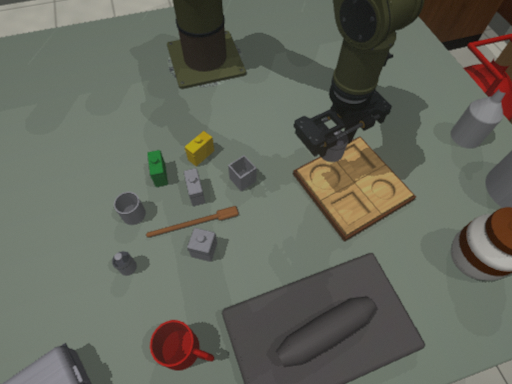

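Call:
carry_out:
  commands:
    - [0,-0.001,0.015,0,0,0]
    - [0,-0.001,0.04,0,0,0]
    - [0,-0.001,0.065,0,0,0]
    - [0,-0.001,0.085,0,0,0]
    - [0,-0.001,0.097,0,0,0]
    - [0,-0.001,0.105,0,0,0]
    - [0,-0.001,0.1075,0,0,0]
    - [0,-0.001,0.1075,0,0,0]
    - [0,-0.001,0.1075,0,0,0]

```text
clock: 7.55
tool_pos: [0.5145, 0.1788, 0.0328]
eef_rot: [0.993, 0.116, 0.001, -0.0]
contact_force: [-0.2, -0.1, -2.4]
opening: 0.624
```

```bash
python3 - <<'E'
from h import *
st(); p=r.snapshot("wrist"); cv2.imwrite("pics/w4.png",p["img"]);st()
E
```

```text
t 7.55 p [0.5145 0.1788 0.0328] yaw 13.28 tilt [0.0013 0.0004] open 0.624 F [-0.2 -0.1 -2.4] q7 -1.75
t 7.6 p [0.5146 0.1789 0.0329] yaw 13.29 tilt [0.0014 0.0004] open 0.629 F [-0.4  0.  -3.2] q7 -1.75
```

View pics/w4.png

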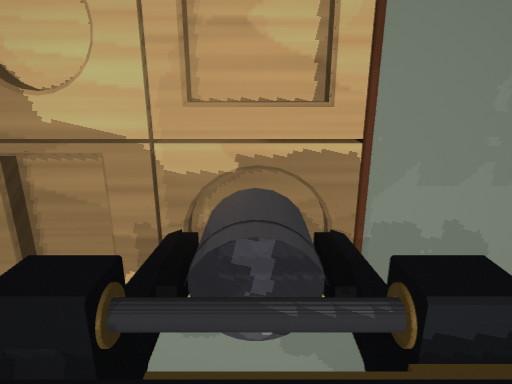

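Call:
carry_out:
  commands:
    - [0,0,0.001,0,0,0]
    - [0,0,0.0015,0,0,0]
    - [0,0,0.0015,0,0,0]
    - [0,0,0.0015,0,0,0]

```text
clock: 8.0
tool_pos: [0.5142, 0.1788, 0.0308]
eef_rot: [0.993, 0.116, 0.0, -0.0]
contact_force: [-0.5, -0.4, 0.0]
opening: 0.625
```

Call:
carry_out:
  commands:
    - [0,0,0,0,0,0]
    - [0,0,0,0,0,0]
    - [0,0,0,0,0,0]
    - [0,0,0,0,0,0]
    - [0,0,-0.005,0,0,0]
    - [0,0,-0.025,0,0,0]
    - [0,0,-0.055,0,0,0]
    - [0,0,-0.085,0,0,0]
    - [0,0,-0.105,0,0,0]
    - [0,0,-0.115,0,0,0]
    - [0,0,-0.12,0,0,0]
    - [0,0,-0.12,0,0,0]
  fingers: 0

```text
clock: 9.2
tool_pos: [0.5139, 0.1787, 0.1507]
eef_rot: [0.993, 0.116, 0.0, 0.0]
contact_force: [-0.6, -0.3, 0.0]
opening: 1.001
```

```bash
python3 - <<'E'
from h import *
st(); p=r.snapshot("wrist"); cv2.imwrite("pics/w5.png",p["img"]);st(); print(rel([0.5936,-0.315,0.15],0))
E
```

```text
t 9.2 p [0.5139 0.1787 0.1507] yaw 13.29 tilt [ 0.0001 -0.    ] open 1.001 F [-0.6 -0.3  0. ] q7 -1.75
t 9.25 p [0.5136 0.1786 0.1501] yaw 13.29 tilt [-0.0009 -0.0004] open 0.996 F [-0.1 -0.2 -0. ] q7 -1.75
[-3.57000e-02  4.98700e-01  2.00000e-04  1.83000e-02  5.33000e-02
  1.32946e+01]
```

View pics/w5.png

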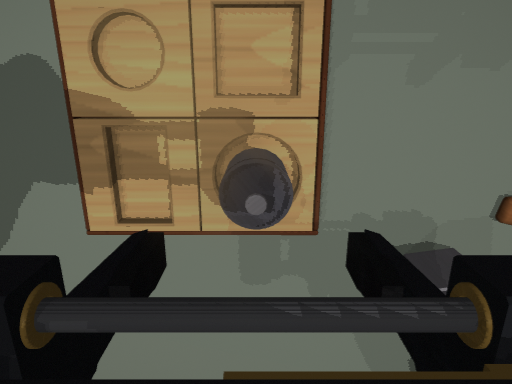

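Call:
carry_out:
  commands:
    - [-0.001,0.015,0,0,0,0.4]
    - [-0.003,0.045,0,0,0,1.2]
    - [-0.0065,0.09,0,0,0,2.4]
    - [-0.01,0.138,0,0,0,3.7]
    - [-0.0135,0.186,0,0,0,5]
    - [-0.017,0.234,0,0,0,6.3]
    - [-0.02,0.282,0,0,0,7.6]
    - [-0.0235,0.33,0,0,0,8.9]
    - [-0.027,0.378,0,0,0,10.2]
    - [-0.0305,0.426,0,0,0,11.5]
    - [-0.034,0.47,0,0,0,12.6]
    - [-0.0357,0.4985,0,0,0,13.3]
  fingers: 70

```text
clock: 10.45
tool_pos: [0.5913, -0.321, 0.1493]
eef_rot: [1.0, -0.003, -0.001, 0.001]
contact_force: [1.6, -0.9, -0.9]
opening: 0.729
```

Call:
carry_out:
  commands:
    - [0,0,0,0,0,0]
    - [0,0,0,0,0,0]
    - [0,0,0,0,0,0]
    - [0,0,0,0,0,0]

```text
clock: 10.85
tool_pos: [0.5938, -0.3127, 0.1503]
eef_rot: [1.0, 0.001, -0.0, -0.001]
contact_force: [0.2, 0.3, 0.5]
opening: 0.726
```

```bash
cat >> h.py <<'E'
def knob(name,uv=None,z=0.07):
    s=r.get_state(); p=r.snapshot("wrist"); cv2.imwrite(f"pics/{name}.png",p["img"])
    np.savez("last.npz",T=p["tool_from_camera"],K=p["intrinsics"],q=s["eef_rot"],t=s["tool_pos"])
def ray(u,v,z):
    d=np.load("last.npz"); Q=R.from_quat(d["q"]); T=d["T"]
    c=Q.apply(T[:3,3])+d["t"]; k=Q.apply(T[:3,:3]@np.linalg.solve(d["K"],[u,v,1.]))
    return (c+k*(z-c[2])/k[2]).round(4)
E
python3 - <<'E'
from h import *
st();knob("w6");st()
E
```

```text
t 10.85 p [ 0.5938 -0.3127  0.1503] yaw 0.13 tilt [-0.0008  0.0014] open 0.726 F [0.2 0.3 0.5] q7 -1.19
t 10.9 p [ 0.594  -0.3129  0.1505] yaw 0.12 tilt [-0.0004  0.001 ] open 0.726 F [-0.4 -0.2 -0.4] q7 -1.19
```

View pics/w6.png

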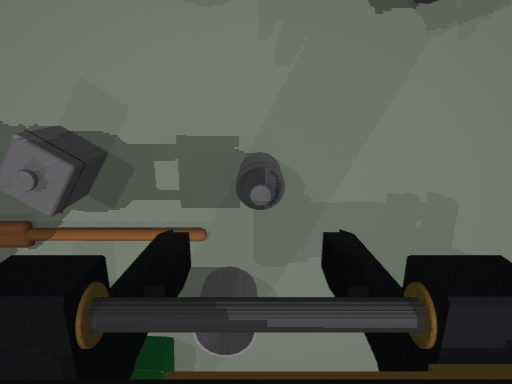

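Small tin's knob at about (260,192); compute its position.

```bash
python3 - <<'E'
from h import *
k=ray(260,192,0.07);print(k); st(); print(rel([k[0],k[1],0.021],0))
E
```

```text
[ 0.5983 -0.3155  0.07  ]
t 10.9 p [ 0.594  -0.3129  0.1505] yaw 0.12 tilt [-0.0004  0.001 ] open 0.726 F [-0.4 -0.2 -0.4] q7 -1.19
[ 0.0043  0.0027  0.1295 -0.0585  0.0247  0.1216]
```

Call:
carry_out:
  commands:
    - [0.0025,0.0027,0.012,0,0,0]
    - [0.0025,0.0027,0.037,0,0,0]
    - [0.0025,0.0027,0.067,0,0,0]
    - [0.0025,0.0027,0.095,0,0,0]
    - [0.0025,0.0027,0.115,0,0,0]
    - [0.0025,0.0027,0.125,0,0,0]
    - [0.0025,0.0027,0.1295,0,0,0]
    - [0.0025,0.0027,0.1295,0,0,0]
    - [0.0025,0.0027,0.1295,0,0,0]

```text
clock: 11.8
tool_pos: [0.5972, -0.3177, 0.0221]
eef_rot: [1.0, -0.0, 0.001, 0.0]
contact_force: [-0.6, 0.1, 0.9]
opening: 0.724
```

Call:
carry_out:
  commands:
    - [0,0,0,0,0,0]
    - [0,0,0,0,0,0]
    - [0,0,0,0,0,0]
    - [0,0,0,0,0,0]
    - [0,0,0,0,0,0]
    - [0,0,0,0,0,0]
  fingers: 255

```text
clock: 12.4
tool_pos: [0.5966, -0.3173, 0.0216]
eef_rot: [1.0, -0.0, 0.0, 0.0]
contact_force: [-0.2, -0.3, 4.0]
opening: 0.421
```

```bash
python3 - <<'E'
from h import *
st(); print(rel([0.5886,0.2977,0.15],13.25))
E
```

```text
t 12.4 p [ 0.5966 -0.3173  0.0216] yaw -0.01 tilt [ 0.0005 -0.0001] open 0.421 F [-0.2 -0.3  4. ] q7 -1.2
[-8.00000e-03 -6.15000e-01 -1.28500e-01  9.30000e-03 -2.96000e-02
 -1.32599e+01]
```

Call:
carry_out:
  commands:
    - [0,0,-0.01,0,0,0]
    - [0,0,-0.035,0,0,0]
    - [0,0,-0.07,0,0,0]
    - [0,0,-0.1,0,0,0]
    - [0,-0.01,-0.12,0,0,0]
    - [0,-0.03,-0.1285,0,0,-0.6]
    - [-0.001,-0.065,-0.1285,0,0,-1.4]
    - [-0.0015,-0.105,-0.1285,0,0,-2.2]
    - [-0.002,-0.147,-0.1285,0,0,-3.1]
    - [-0.0025,-0.189,-0.1285,0,0,-4]
    - [-0.003,-0.231,-0.1285,0,0,-4.9]
    - [-0.0035,-0.273,-0.1285,0,0,-5.8]

```text
clock: 13.6
tool_pos: [0.5915, -0.0411, 0.149]
eef_rot: [0.999, 0.052, -0.001, -0.0]
contact_force: [1.3, -0.5, -0.9]
opening: 0.424
```

Call:
carry_out:
  commands:
    - [-0.0005,-0.042,0,0,0,-0.9]
    - [-0.001,-0.084,0,0,0,-1.8]
    - [-0.0015,-0.126,0,0,0,-2.7]
    - [-0.002,-0.168,0,0,0,-3.6]
    - [-0.003,-0.21,0,0,0,-4.5]
    - [-0.0035,-0.25,0,0,0,-5.4]
    - [-0.004,-0.285,0,0,0,-6.2]
    - [-0.0045,-0.315,0,0,0,-6.9]
    - [-0.0045,-0.335,0,0,0,-7.3]
    - [-0.0045,-0.342,0,0,0,-7.46]
    - [-0.0045,-0.342,0,0,0,-7.46]
    - [-0.0045,-0.342,0,0,0,-7.46]

```text
clock: 14.8
tool_pos: [0.5537, 0.2936, 0.1493]
eef_rot: [0.993, 0.115, -0.0, 0.001]
contact_force: [0.2, -0.7, -1.0]
opening: 0.422
```

```bash
python3 - <<'E'
from h import *
st();r.snapshot("top");r.snapshot("top"); st();print(rel([0.589,0.2977,0.033],13.25))
E
```

```text
t 14.8 p [0.5537 0.2936 0.1493] yaw 13.18 tilt [-0.0007 -0.0021] open 0.422 F [ 0.2 -0.7 -1. ] q7 -1.88
t 14.9 p [0.5542 0.2932 0.1495] yaw 13.11 tilt [-0.0002 -0.0017] open 0.421 F [ 0.7  0.2 -1.6] q7 -1.88
[ 0.0349  0.0034  0.1165  0.093   0.032  -0.1425]
```

Call:
carry_out:
  commands:
    - [0.012,0.001,0,0,0,0]
    - [0.027,0.003,0,0,0,0]
    - [0.035,0.0034,0,0,0,0]
    - [0.035,0.0034,0.015,0,0,0]
    - [0.035,0.0034,0.04,0,0,0]
    - [0.035,0.0034,0.068,0,0,0]
    - [0.035,0.0034,0.085,0,0,0]
    - [0.035,0.0034,0.085,0,0,0]
    - [0.035,0.0034,0.085,0,0,0]

```text
clock: 15.8
tool_pos: [0.5887, 0.3, 0.0646]
eef_rot: [0.993, 0.115, -0.0, 0.0]
contact_force: [-0.9, 0.0, 0.9]
opening: 0.422
```

```bash
python3 - <<'E'
from h import *
st();knob("w7"); st();print(rel([0.589,0.2977,0.0316],13.25))
E
```

```text
t 15.8 p [0.5887 0.3    0.0646] yaw 13.25 tilt [-0.0002 -0.0003] open 0.422 F [-0.9  0.   0.9] q7 -1.86
t 15.85 p [0.5893 0.3004 0.0654] yaw 13.24 tilt [0.0014 0.0006] open 0.423 F [-0.   0.2 -0.6] q7 -1.86
[-0.001   0.0025  0.0338 -0.0151 -0.084  -0.0058]
```

View pics/w7.png

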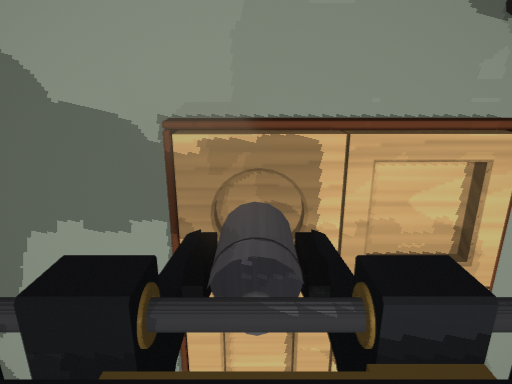

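Call:
carry_out:
  commands:
    - [-0.001,0.001,0.01,0,0,0]
    - [-0.001,0.001,0.022,0,0,0]
    - [-0.001,0.001,0.03,0,0,0]
    - [-0.001,0.001,0.0335,0,0,0]
    - [-0.001,0.001,0.0335,0,0,0]
    - [-0.001,0.001,0.0335,0,0,0]

```text
clock: 16.45
tool_pos: [0.5872, 0.2985, 0.0315]
eef_rot: [0.993, 0.115, -0.001, 0.0]
contact_force: [-2.8, -1.1, 6.1]
opening: 0.423
```

```bash
python3 - <<'E'
from h import *
st();knob("w8"); st()
E
```

```text
t 16.45 p [0.5872 0.2985 0.0315] yaw 13.25 tilt [-0.0017 -0.001 ] open 0.423 F [-2.8 -1.1  6.1] q7 -1.86
t 16.5 p [0.5872 0.2985 0.0316] yaw 13.25 tilt [-0.0016 -0.0009] open 0.422 F [-3.1 -1.8  7.2] q7 -1.86
```

View pics/w8.png

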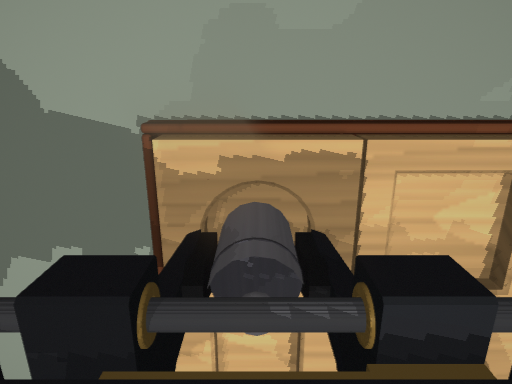

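Call:
carry_out:
  commands:
    - [0,0,0,0,0,0]
    - [0,0,0,0,0,0]
    - [0,0,0,0,0,0]
    - [0,0,0,0,0,0]
    - [0,0,-0.005,0,0,0]
    - [0,0,-0.025,0,0,0]
    - [0,0,-0.055,0,0,0]
    - [0,0,-0.085,0,0,0]
    - [0,0,-0.105,0,0,0]
    - [0,0,-0.115,0,0,0]
    - [0,0,-0.12,0,0,0]
    - [0,0,-0.12,0,0,0]
  fingers: 60

```text
clock: 17.7
tool_pos: [0.5879, 0.2989, 0.1511]
eef_rot: [0.993, 0.115, -0.0, 0.0]
contact_force: [0.1, -0.3, -0.9]
opening: 0.766
```

```bash
python3 - <<'E'
from h import *
st();knob("w9"); st(); print(rel([0.604,-0.148,0.152],-35.3))
E
```

```text
t 17.7 p [0.5879 0.2989 0.1511] yaw 13.25 tilt [ 0. -0.] open 0.766 F [ 0.1 -0.3 -0.9] q7 -1.86
t 17.75 p [0.5875 0.2988 0.1504] yaw 13.26 tilt [-0.0011 -0.0007] open 0.763 F [-0.4  1.  -1.3] q7 -1.86
[-8.64000e-02  4.38600e-01 -1.40000e-03  5.11000e-02  5.59000e-02
  4.85587e+01]
```

View pics/w9.png

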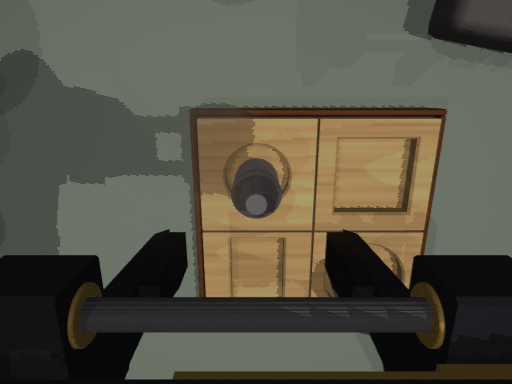

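Call:
carry_out:
  commands:
    - [-0.003,0.013,0,0,0,1.5]
    - [-0.008,0.04,0,0,0,4.5]
    - [-0.016,0.08,0,0,0,9]
    - [-0.024,0.122,0,0,0,13.5]
    - [-0.032,0.164,0,0,0,18]
    - [-0.04,0.206,0,0,0,22.5]
    - [-0.049,0.248,0,0,0,27]
    - [-0.057,0.29,0,0,0,32]
    - [-0.065,0.332,0,0,0,37]
    - [-0.074,0.374,0,0,0,41.5]
    - [-0.082,0.415,0,0,0,46]
    - [-0.0864,0.4386,0,0,0,48.5]

```text
clock: 18.95
tool_pos: [0.6024, -0.154, 0.1504]
eef_rot: [0.952, -0.307, -0.001, 0.002]
contact_force: [0.8, 0.2, 0.0]
opening: 0.766
```

Call:
carry_out:
  commands:
    - [0,0,0,0,0,0]
    - [0,0,0,0,0,0]
    - [0,0,0,0,0,0]
    - [0,0,0,0,0,0]

```text
clock: 19.35
tool_pos: [0.6044, -0.1457, 0.1508]
eef_rot: [0.953, -0.301, -0.0, -0.001]
contact_force: [0.3, -0.1, 0.4]
opening: 0.768
```

```bash
python3 - <<'E'
from h import *
st();knob("w10"); st(); print(rel([0.604,-0.148,0.021],-35.3))
E
```

```text
t 19.35 p [ 0.6044 -0.1457  0.1508] yaw -35.09 tilt [-0.0006  0.0013] open 0.768 F [ 0.3 -0.1  0.4] q7 -1.85
t 19.4 p [ 0.6045 -0.1459  0.1509] yaw -35.1 tilt [-0.0004  0.001 ] open 0.766 F [ 0.2 -1.1 -0.2] q7 -1.85
[ 0.0009  0.002   0.1299 -0.0323  0.0496  0.1972]
```

View pics/w10.png

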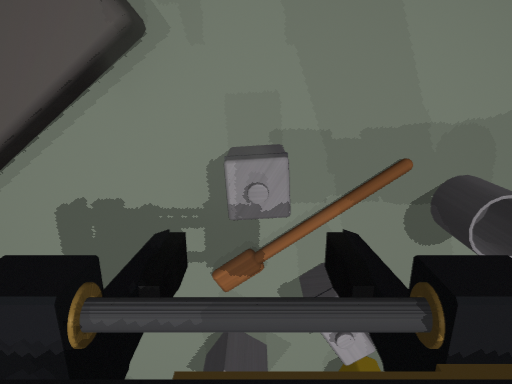

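```bash
python3 - <<'E'
from h import *
P=[ray(u,v,.06)[:2] for u,v in [(225,158),(289,152),(291,215),(229,220)]]
print(P,np.mean(P,0)); 
for i in range(4):
    d=P[(i+1)%4]-P[i]; print(np.degrees(np.arctan2(d[1],d[0])),np.hypot(*d))
k=ray(258,192,.07);print(k)
im=cv2.imread("pics/w10.png"); cv2.imwrite("pics/w10c.png",cv2.resize(im[130:240,200:320],None,fx=5,fy=5,interpolation=cv2.INTER_CUBIC))
E
```

```text
[array([ 0.6392, -0.1425]), array([ 0.6163, -0.1826]), array([ 0.5751, -0.1571]), array([ 0.5989, -0.1162])] [ 0.607375 -0.1496  ]
-119.72949161707784 0.04617813335335247
148.24530772995948 0.04845296688542408
59.8045714012735 0.04732071428032338
-33.128685922158915 0.04812255188578427
[ 0.6071 -0.1489  0.07  ]
```

View pics/w10c.png

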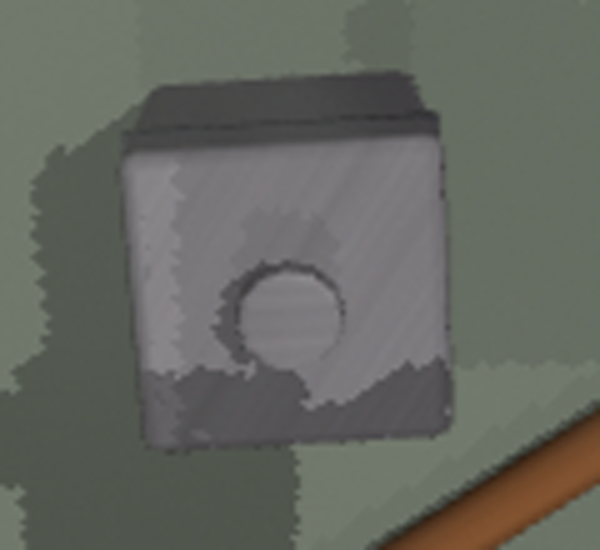

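Call:
carry_out:
  commands:
    - [0.003,0.0016,0.012,0,0,-3.6]
    - [0.003,0.0016,0.037,0,0,-3.6]
    - [0.003,0.0016,0.067,0,0,-3.6]
    - [0.003,0.0016,0.095,0,0,-3.6]
    - [0.003,0.0016,0.115,0,0,-3.6]
    - [0.003,0.0016,0.125,0,0,-3.6]
    - [0.003,0.0016,0.13,0,0,-3.6]
    - [0.003,0.0016,0.13,0,0,-3.6]
    - [0.003,0.0016,0.13,0,0,-3.6]

```text
clock: 20.3
tool_pos: [0.6068, -0.1509, 0.0221]
eef_rot: [0.962, -0.273, 0.001, 0.0]
contact_force: [0.1, 0.1, -0.4]
opening: 0.769
```

Call:
carry_out:
  commands:
    - [0,0,0,0,0,0]
    - [0,0,0,0,0,0]
    - [0,0,0,0,0,0]
    - [0,0,0,0,0,0]
    - [0,0,0,0,0,0]
    - [0,0,0,0,0,0]
  fingers: 255

```text
clock: 20.9
tool_pos: [0.6066, -0.1507, 0.0218]
eef_rot: [0.962, -0.273, 0.001, -0.0]
contact_force: [-0.6, 1.4, 5.3]
opening: 0.541
```

```bash
python3 - <<'E'
from h import *
st(); print(rel([0.6116,0.2003,0.15],13.25))
E
```

```text
t 20.9 p [ 0.6066 -0.1507  0.0218] yaw -31.64 tilt [ 0.0013 -0.    ] open 0.541 F [-0.6  1.4  5.3] q7 -1.78
[-1.797e-01 -3.016e-01 -1.282e-01 -1.160e-02 -7.790e-02 -4.489e+01]
```

Call:
carry_out:
  commands:
    - [0,0,-0.01,0,0,0]
    - [0,0,-0.035,0,0,0]
    - [0,0,-0.07,0,0,0]
    - [0,0,-0.105,0,0,0]
    - [-0.005,-0.008,-0.123,0,0,-1.2]
    - [-0.016,-0.027,-0.1282,0,0,-4]
    - [-0.035,-0.059,-0.1282,0,0,-8.8]
    - [-0.056,-0.094,-0.1282,0,0,-14]
    - [-0.077,-0.129,-0.1282,0,0,-19.2]
    - [-0.098,-0.165,-0.1282,0,0,-24.5]
    - [-0.118,-0.198,-0.1282,0,0,-29.5]
    - [-0.134,-0.225,-0.1282,0,0,-33.5]

```text
clock: 22.1
tool_pos: [0.6091, 0.1137, 0.1493]
eef_rot: [1.0, 0.019, -0.001, -0.0]
contact_force: [1.1, 0.3, -2.2]
opening: 0.547
```

```bash
python3 - <<'E'
from h import *
st(); print(rel([0.6116,0.2003,0.15],13.25))
E
```

```text
t 22.1 p [0.6091 0.1137 0.1493] yaw 2.15 tilt [-0.0011  0.0005] open 0.547 F [ 1.1  0.3 -2.2] q7 -1.75
[ 5.80000e-03 -8.64000e-02 -6.00000e-04 -3.74000e-02  5.58000e-02
 -1.11041e+01]
```

Call:
carry_out:
  commands:
    - [0.001,-0.02,0,0,0,-2.5]
    - [0.003,-0.045,0,0,0,-5.5]
    - [0.005,-0.067,0,0,0,-8.5]
    - [0.0055,-0.082,0,0,0,-10.5]
    - [0.006,-0.088,0,0,0,-11.2]
    - [0.006,-0.088,0.01,0,0,-11.2]
    - [0.006,-0.088,0.035,0,0,-11.2]
    - [0.006,-0.088,0.063,0,0,-11.2]
    - [0.006,-0.088,0.082,0,0,-11.2]
    - [0.006,-0.088,0.085,0,0,-11.2]
    - [0.006,-0.088,0.085,0,0,-11.2]
    - [0.006,-0.088,0.085,0,0,-11.2]

```text
clock: 23.3
tool_pos: [0.6141, 0.1985, 0.0652]
eef_rot: [0.994, 0.113, 0.001, 0.0]
contact_force: [-0.1, -0.2, -2.2]
opening: 0.538
```

```bash
python3 - <<'E'
from h import *
st();knob("w11"); st(); print(rel([0.6116,0.2003,0.0318],13.25))
E
```

```text
t 23.3 p [0.6141 0.1985 0.0652] yaw 12.99 tilt [ 0.0018 -0.0001] open 0.538 F [-0.1 -0.2 -2.2] q7 -1.73
t 23.35 p [0.6141 0.1989 0.0655] yaw 13.01 tilt [0.0022 0.0003] open 0.542 F [ 0.7  0.1 -1.6] q7 -1.73
[-0.0022 -0.0019  0.0337  0.0094 -0.1257 -0.2424]
```

View pics/w11.png

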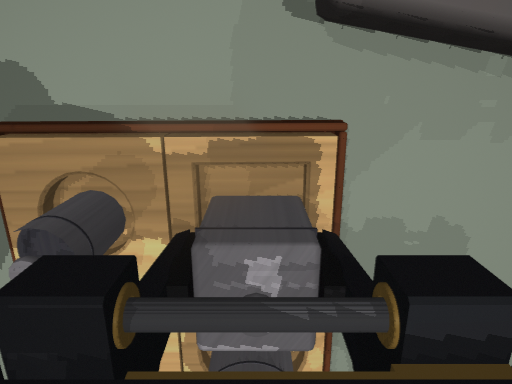

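Call:
carry_out:
  commands:
    - [-0.0015,-0.002,0.008,0,0,0]
    - [-0.0015,-0.002,0.02,0,0,0]
    - [-0.0015,-0.002,0.029,0,0,0]
    - [-0.0015,-0.002,0.033,0,0,0]
    - [-0.0015,-0.002,0.0335,0,0,0]
    - [-0.0015,-0.002,0.0335,0,0,0]

```text
clock: 23.95
tool_pos: [0.6102, 0.2006, 0.0317]
eef_rot: [0.994, 0.114, -0.001, 0.0]
contact_force: [-5.3, -1.0, 12.4]
opening: 0.541
```

```bash
python3 - <<'E'
from h import *
st();knob("w12"); st()
E
```

```text
t 23.95 p [0.6102 0.2006 0.0317] yaw 13.06 tilt [-0.002  -0.0006] open 0.541 F [-5.3 -1.  12.4] q7 -1.74
t 24.0 p [0.6102 0.2007 0.0318] yaw 13.06 tilt [-0.002  -0.0006] open 0.539 F [-5.3 -1.6 12.5] q7 -1.74
```

View pics/w12.png

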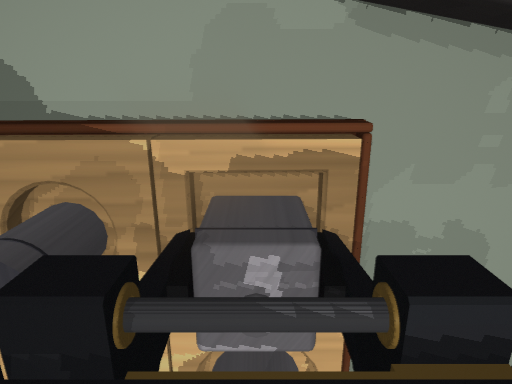

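Seated on the floor, centred. Release and lift.

Call:
carry_out:
  commands:
    - [0,0,-0.0005,0,0,0]
    - [0,0,-0.0005,0,0,0]
    - [0,0,-0.0005,0,0,0]
    - [0,0,-0.0005,0,0,0]
    - [0,0,-0.005,0,0,0]
    - [0,0,-0.025,0,0,0]
    - [0,0,-0.055,0,0,0]
    - [0,0,-0.085,0,0,0]
    - [0,0,-0.105,0,0,0]
    - [0,0,-0.115,0,0,0]
    - [0,0,-0.12,0,0,0]
    - [0,0,-0.12,0,0,0]
  fingers: 75

```text
clock: 25.2
tool_pos: [0.6111, 0.2008, 0.1508]
eef_rot: [0.994, 0.114, 0.0, 0.0]
contact_force: [-0.1, -0.2, -1.1]
opening: 0.708
```

```bash
python3 - <<'E'
from h import *
st();knob("w13"); st(); print(rel([0.458,-0.134,0.152],-1))
E
```

```text
t 25.2 p [0.6111 0.2008 0.1508] yaw 13.05 tilt [ 0.     -0.0001] open 0.708 F [-0.1 -0.2 -1.1] q7 -1.73
t 25.25 p [0.6107 0.2007 0.1501] yaw 13.06 tilt [-0.0012 -0.0005] open 0.7 F [ 0.6 -0.3  0.3] q7 -1.73
[-2.24300e-01  2.91500e-01 -1.60000e-03  2.07000e-02  7.09000e-02
  1.40576e+01]
```

View pics/w13.png

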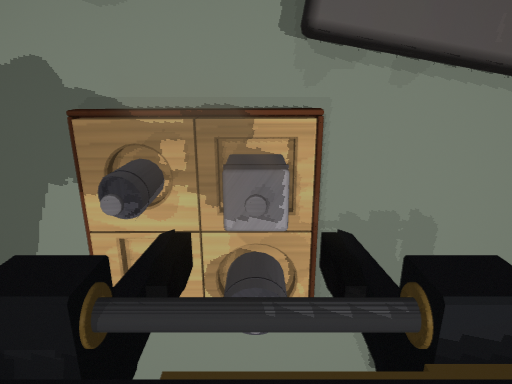

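Square in. On to the steel oblong.

Call:
carry_out:
  commands:
    - [-0.007,0.009,0,0,0,0.4]
    - [-0.02,0.026,0,0,0,1.3]
    - [-0.042,0.055,0,0,0,2.7]
    - [-0.067,0.087,0,0,0,4.2]
    - [-0.092,0.12,0,0,0,5.8]
    - [-0.117,0.152,0,0,0,7.3]
    - [-0.142,0.184,0,0,0,8.9]
    - [-0.167,0.217,0,0,0,10.5]
    - [-0.19,0.247,0,0,0,12]
    - [-0.209,0.272,0,0,0,13.1]
    - [-0.22,0.286,0,0,0,13.8]
    - [-0.2243,0.2915,0,0,0,14.06]
  fingers: 95

```text
clock: 26.45
tool_pos: [0.4561, -0.1365, 0.1503]
eef_rot: [1.0, -0.011, -0.001, 0.0]
contact_force: [0.3, 0.2, -0.6]
opening: 0.624
```

Call:
carry_out:
  commands:
    - [0,0,0,0,0,0]
    - [0,0,0,0,0,0]
    - [0,0,0,0,0,0]

```text
clock: 26.75
tool_pos: [0.4591, -0.1324, 0.1507]
eef_rot: [1.0, -0.008, 0.0, -0.0]
contact_force: [-0.7, -0.1, 0.4]
opening: 0.63
```

```bash
python3 - <<'E'
from h import *
st();knob("w14"); st(); print(rel([0.458,-0.134,0.021],-1))
E
```

```text
t 26.75 p [ 0.4591 -0.1324  0.1507] yaw -0.86 tilt [0.0004 0.0007] open 0.63 F [-0.7 -0.1  0.4] q7 -1.43
t 26.8 p [ 0.4591 -0.1325  0.1507] yaw -0.87 tilt [0.0003 0.0006] open 0.627 F [-1.   0.3 -0.5] q7 -1.43
[-0.0011  0.0016  0.1297 -0.0335 -0.018   0.1303]
```

View pics/w14.png

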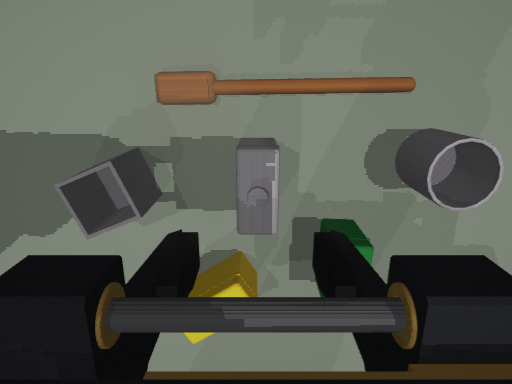

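```bash
python3 - <<'E'
from h import *
print(ray(258,196.5,.07)); P=[ray(u,v,.06)[:2] for u,v in [(236.5,150),(279,150),(277,233.5),(236.5,233.5)]]
print(P,np.mean(P,0))
E
```

```text
[ 0.4602 -0.1338  0.07  ]
[array([ 0.4921, -0.1189]), array([ 0.4917, -0.1493]), array([ 0.4266, -0.1481]), array([ 0.4271, -0.1168])] [ 0.459375 -0.133275]
```

Centre (0.460,-0.1335), aligned. Descend and grip.

Call:
carry_out:
  commands:
    - [0.0005,0.001,0.012,0,0,0]
    - [0.0005,0.001,0.037,0,0,0]
    - [0.0005,0.001,0.067,0,0,0]
    - [0.0005,0.001,0.095,0,0,0]
    - [0.0005,0.001,0.115,0,0,0]
    - [0.0005,0.001,0.125,0,0,0]
    - [0.0005,0.001,0.1297,0,0,0]
    - [0.0005,0.001,0.1297,0,0,0]
    - [0.0005,0.001,0.1297,0,0,0]

```text
clock: 27.7
tool_pos: [0.4596, -0.1349, 0.0218]
eef_rot: [1.0, -0.009, 0.001, 0.0]
contact_force: [-0.8, -0.1, 0.5]
opening: 0.624
```

Call:
carry_out:
  commands:
    - [0,0,0,0,0,0]
    - [0,0,0,0,0,0]
    - [0,0,0,0,0,0]
    - [0,0,0,0,0,0]
    - [0,0,0,0,0,0]
    - [0,0,0,0,0,0]
  fingers: 255

```text
clock: 28.3
tool_pos: [0.4592, -0.1348, 0.0215]
eef_rot: [1.0, -0.009, 0.0, 0.0]
contact_force: [-0.8, 0.2, 5.2]
opening: 0.359
```

```bash
python3 - <<'E'
from h import *
st(); print(rel([0.4912,0.2747,0.15],13.25))
E
```

```text
t 28.3 p [ 0.4592 -0.1348  0.0215] yaw -1.0 tilt [ 0.0007 -0.0001] open 0.359 F [-0.8  0.2  5.2] q7 -1.44
[ 2.49000e-02 -4.10000e-01 -1.28500e-01  1.26000e-02 -4.11000e-02
 -1.42515e+01]
```

Call:
carry_out:
  commands:
    - [0,0,-0.01,0,0,0]
    - [0,0,-0.035,0,0,0]
    - [0,0,-0.07,0,0,0]
    - [0,0,-0.105,0,0,0]
    - [0.001,-0.008,-0.123,0,0,-0.3]
    - [0.002,-0.03,-0.1285,0,0,-1.1]
    - [0.004,-0.065,-0.1285,0,0,-2.3]
    - [0.0065,-0.107,-0.1285,0,0,-3.7]
    - [0.009,-0.15,-0.1285,0,0,-5.2]
    - [0.0117,-0.193,-0.1285,0,0,-6.7]
    - [0.0142,-0.233,-0.1285,0,0,-8.1]
    - [0.016,-0.263,-0.1285,0,0,-9.1]

```text
clock: 29.5
tool_pos: [0.4792, 0.1309, 0.1499]
eef_rot: [0.997, 0.072, -0.0, -0.001]
contact_force: [0.3, 0.4, -0.9]
opening: 0.359
```

```bash
python3 - <<'E'
from h import *
st(); print(rel([0.4912,0.2747,0.15],13.25))
E
```

```text
t 29.5 p [0.4792 0.1309 0.1499] yaw 8.3 tilt [-0.0001  0.001 ] open 0.359 F [ 0.3  0.4 -0.9] q7 -1.75
[ 3.2700e-02 -1.4050e-01  1.0000e-04 -6.0000e-02 -3.8000e-03 -4.9512e+00]
```

Call:
carry_out:
  commands:
    - [0.007,-0.03,0,0,0,-1]
    - [0.015,-0.065,0,0,0,-2.3]
    - [0.023,-0.1,0,0,0,-3.5]
    - [0.029,-0.125,0,0,0,-4.4]
    - [0.032,-0.138,0,0,0,-4.9]
    - [0.033,-0.142,0,0,0,-5]
    - [0.033,-0.142,0.02,0,0,-5]
    - [0.033,-0.142,0.05,0,0,-5]
    - [0.033,-0.142,0.075,0,0,-5]
    - [0.033,-0.142,0.085,0,0,-5]
    - [0.033,-0.142,0.085,0,0,-5]
    - [0.033,-0.142,0.085,0,0,-5]

```text
clock: 30.7
tool_pos: [0.493, 0.2724, 0.0654]
eef_rot: [0.994, 0.113, 0.0, 0.0]
contact_force: [0.3, 0.2, -0.8]
opening: 0.359
```

```bash
python3 - <<'E'
from h import *
st();knob("w15"); st(); print(rel([0.4912,0.2747,0.0318],13.25))
E
```

```text
t 30.7 p [0.493  0.2724 0.0654] yaw 13.02 tilt [ 0.0009 -0.0002] open 0.359 F [ 0.3  0.2 -0.8] q7 -1.88
t 30.75 p [0.4932 0.2728 0.0657] yaw 13.04 tilt [0.0017 0.0005] open 0.357 F [-0.5  0.  -1.5] q7 -1.88
[-0.0016 -0.0023  0.0339 -0.0061 -0.1015 -0.2107]
```

View pics/w15.png

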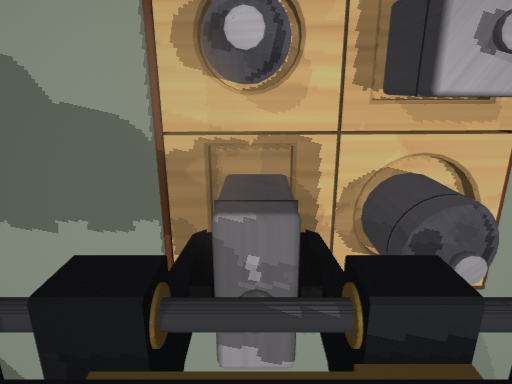

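```bash
python3 - <<'E'
from h import *
k=ray(250.5,144,.023); a=np.radians(13.25); print(k, k[:2]-0.0425*np.array([np.cos(a),np.sin(a)]))
E
```

```text
[0.5362 0.2854 0.023 ] [0.49483138 0.27565898]
```

Call:
carry_out:
  commands:
    - [0.0005,-0.0022,0.008,0,0,0]
    - [0.0005,-0.0022,0.02,0,0,0]
    - [0.0005,-0.0022,0.029,0,0,0]
    - [0.0005,-0.0022,0.033,0,0,0]
    - [0.0005,-0.0022,0.0335,0,0,0]
    - [0.0005,-0.0022,0.0335,0,0,0]

```text
clock: 31.35
tool_pos: [0.4914, 0.275, 0.0315]
eef_rot: [0.993, 0.114, -0.001, 0.0]
contact_force: [-2.6, -0.2, 10.5]
opening: 0.358
```

```bash
python3 - <<'E'
from h import *
st();knob("w16"); st()
E
```

```text
t 31.35 p [0.4914 0.275  0.0315] yaw 13.11 tilt [-0.0015 -0.0008] open 0.358 F [-2.6 -0.2 10.5] q7 -1.88
t 31.4 p [0.4915 0.275  0.0315] yaw 13.1 tilt [-0.0014 -0.0008] open 0.361 F [-2.7 -0.6 10.3] q7 -1.88
```

View pics/w16.png

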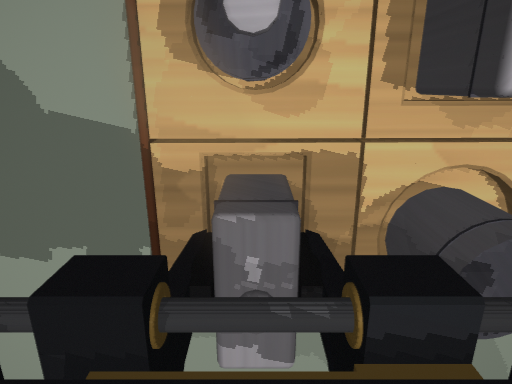

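Call:
carry_out:
  commands:
    - [0,0,-0.0005,0,0,0]
    - [0,0,-0.0005,0,0,0]
    - [0,0,-0.0005,0,0,0]
    - [0,0,-0.0005,0,0,0]
    - [0,0,-0.005,0,0,0]
    - [0,0,-0.025,0,0,0]
    - [0,0,-0.055,0,0,0]
    - [0,0,-0.085,0,0,0]
    - [0,0,-0.115,0,0,0]
    - [0,0,-0.14,0,0,0]
    - [0,0,-0.15,0,0,0]
    - [0,0,-0.15,0,0,0]
  fingers: 100

```text
clock: 32.6
tool_pos: [0.493, 0.2757, 0.1823]
eef_rot: [0.993, 0.114, 0.001, -0.001]
contact_force: [0.5, 0.3, -0.8]
opening: 0.606
```

```bash
python3 - <<'E'
from h import *
st(); print(rel([0.45,0.0,0.22],13))
E
```

```text
t 32.6 p [0.493  0.2757 0.1823] yaw 13.09 tilt [0.0024 0.0014] open 0.606 F [ 0.5  0.3 -0.8] q7 -1.88
[-0.1042  0.2588 -0.0382 -0.0482 -0.1519  0.0866]
```

Move out of view to check with the fixed cameras.

Call:
carry_out:
  commands:
    - [-0.005,0.012,-0.01,0,0,0]
    - [-0.015,0.037,-0.02,0,0,0]
    - [-0.03,0.075,-0.03,0,0,0]
    - [-0.046,0.115,-0.038,0,0,0]
    - [-0.062,0.155,-0.038,0,0,0]
    - [-0.078,0.195,-0.038,0,0,0]
    - [-0.092,0.23,-0.038,0,0,0]
    - [-0.101,0.25,-0.038,0,0,0]
    - [-0.104,0.258,-0.038,0,0,0]
    - [-0.104,0.258,-0.038,0,0,0]

```text
clock: 33.6
tool_pos: [0.4486, -0.0008, 0.2187]
eef_rot: [0.994, 0.113, -0.001, 0.0]
contact_force: [0.9, -0.1, 0.2]
opening: 0.605
```

```bash
python3 - <<'E'
from h import *
st()
p=r.snapshot("scene"); cv2.imwrite("pics/s20.png",cv2.resize(p["img"],(800,600)))
for l in ["tin_big","tin_small","tin_square","tin_oblong","cup_round","cup_square"]:
    print(l,[(round(d["p"],2),[round(float(v),3) for v in d["xyz"]]) for d in r.spot_point(p,l)][:4])
p=r.snapshot("top"); cv2.imwrite("pics/t20.png",warp(p,0.07,0.42,0.70,0.08,0.40))
cv2.imwrite("pics/t21.png",cv2.resize(p["img"],(800,600)))
E
```

```text
t 33.6 p [ 0.4486 -0.0008  0.2187] yaw 12.94 tilt [-0.0016 -0.0005] open 0.605 F [ 0.9 -0.1  0.2] q7 -1.45
tin_big [(0.62, [0.51, 0.18, 0.014]), (0.21, [0.612, 0.2, 0.006])]
tin_small [(0.68, [0.587, 0.301, 0.007]), (0.42, [0.453, -0.018, -0.004])]
tin_square [(0.7, [0.606, 0.2, 0.007])]
tin_oblong [(0.83, [0.379, -0.205, -0.001]), (0.72, [0.489, 0.275, 0.01]), (0.61, [0.353, -0.095, -0.002])]
cup_round [(0.71, [0.471, -0.29, -0.002])]
cup_square [(0.82, [0.453, -0.017, -0.005])]
```

View pics/s20.png

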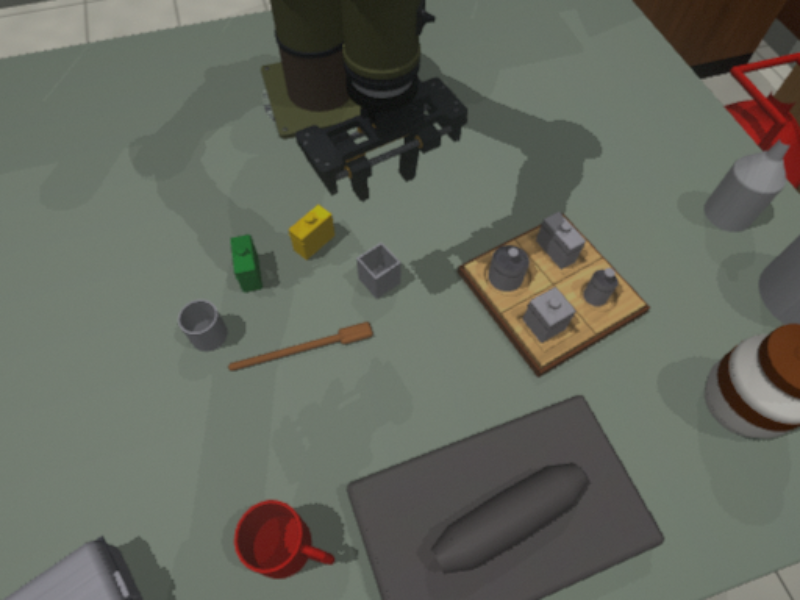

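View pics/t20.png

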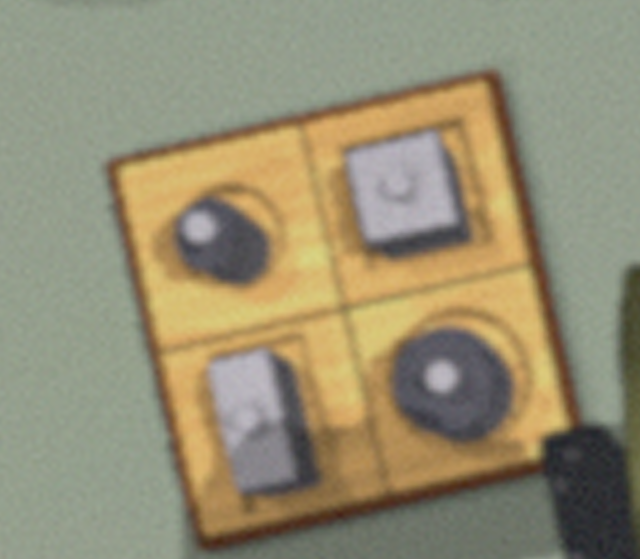

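View pics/t21.png

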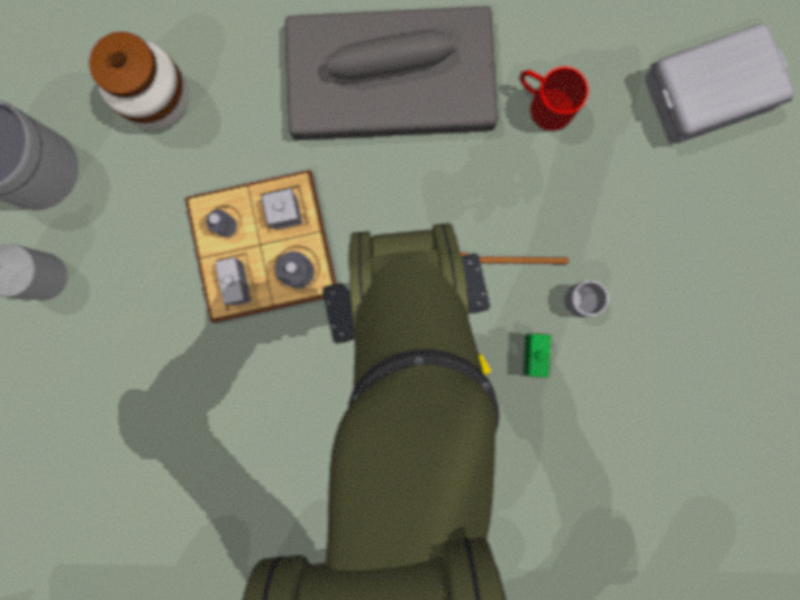

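```bash
python3 -c "
from plant import r
print(r.finish_job())"
```

```text
the job is handed in; nothing more can be done
None
```

All four steel tins are standing upright in their own wells, and I handed the job in at about 34 s of the 112 s allowed. I placed them in the order listed: wide round, narrow round, square, oblong.

**Fit:** each tin was let go with the gripper 10 mm above its pick-up height, which is exactly the height of the well floor. The narrow round, square and oblong tins also showed a 7–12 N push from the floor. The wide round tin showed no clear push, only the right height.

**Final pictures:** the scene and top views show all four tins upright in the right wells. In the scene view the two open cups, the green and yellow tins and the scoop look unmoved. The top view was partly blocked by the arm, so it did not show the square cup and showed little of the yellow tin.

**Disagreements:**
- **Positions:** the trained networks, the top view and the wrist camera differed by 2–6 mm, within the roughly 8.5 mm clearance around each tin.
- **Wide round tin's height:** the network put its underside at 14 mm instead of 10 mm, which is within the network's stated error.
- **False match:** the network also reported a low-confidence "narrow round tin" at the square cup. The picture shows it is the cup.

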